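Clamp the flat tin in the one-hand preparation board

TASK

Clamp the flat tin in the preparation board so that it can be opened, with fingertip presses and pushes only, never lifting or tipping the tin and leaving the things around the board where they stand. Press the release paddle on the sliding jaw down and, keeping it down, push the jaw all the way back to its end stop. Then push the tin across the board into the gap until it touches the toothed bar, and last push the jaw forward along the bar until the tin is held snugly between jaw and fence, the paddle sprung up again.

Things in the scene. Friction and masses are not known exactly. Their poses are not given: they have to be found in the camera images.
- prep_board: White preparation board, 240 (its x) by 310 (its y) by 12 mm, on suction feet, fixed to the worktop. Origin under its centre at worktop level; its working face is 18 mm above. An aluminium bar with steel saw teeth on top runs along its y at the far (+x) side, with a fence at the +y (left) end, an end stop at the -y end and the sliding jaw between.
- fence_face (a point): Middle of the fixed fence's rubber face, which looks to board -y; at board x = +37, y = +120 mm, 20 mm above the working face. The face covers board x = +5 to +69 mm and the fence rises 36 mm above the working face.
- bar_front (a point): Point on the bar's front face (board x = +68, y = +60 mm, 26 mm above the worktop), in the middle of the fully open gap. The bar is 20 mm wide and 16 mm high, its centre line at board x = +78 mm. A tin that touches it has its centre at board x = +25 mm.
- jaw (a joint): Jaw position, m, growing toward board -y. Gap from jaw face to fence = 0.020 + value; 0.10 = fully back at the end stop (gap 120 mm). Starts near 0.01 to 0.04, too narrow for the tin. Ratchet: toward the fence it can always be pushed, clicking with 3 to 10 N, and falls back up to one 5 mm tooth; backward only while the release paddle is down, then with 1 to 3 N.
- jaw_face (a point): Middle of the jaw's rubber face, which looks to board +y; at board x = +33.5 mm, 20 mm above the board's working face. The face is 58 mm wide (board x = +4 to +63 mm); its plate is 14 mm thick and rises 37 mm above the working face.
- release (a joint): Angle of the black release paddle, a rocker on top of the jaw, rad: 0 = up with the pawl in the teeth, 0.18 = fully down. The pawl is clear of the teeth from 0.13 on. A spring lifts the paddle again; fully down takes 4 to 5 N at its ridge. The hinge lies 43 mm toward board -y of the ridge, under the cover.
- press_ridge (a point): Top of the rounded ridge across the black paddle (34 mm in x, 46 mm in y): press here. On the bar's centre line, 67 mm above the worktop when up; it goes 8 mm down, the pawl is clear after 6 mm. The thumb stop's face is 13 mm toward board -y of it, the paddle's free end 33 mm toward +y.
- thumb_stop (a point): Middle of the top edge of the jaw's grey thumb stop, an upright wall behind the paddle: 35 mm wide in x, 10 mm thick in y, top 89 mm above the worktop, 22 mm above the ridge. Push its paddle side to send the jaw back (-y), its other side to close the jaw (+y). Behind it lies the pawl cover, 52 mm long, 56 mm above the worktop.
- flat_tin: Low round food tin with a green and white label, 86.4 mm diameter, 40 mm high, about 0.23 kg; origin at the centre of its underside, z up. It starts on the front left part of the board, before the fence end of the bar, and is too wide for the starting gap. When it touches the bar its centre is at board x = +25 mm.
- opener: Bystander: bottle opener with a blue handle, 174 mm long, lying left of the board; origin under its middle.
- mug: Bystander: white mug with leaf pattern, 92 mm wide, 95 mm high, behind the board; origin under its middle.
- spice_jar_tall: Bystander: spice jar with dark cap, 41 mm diameter, 105 mm high, behind the board; origin under its middle.
- spice_jar_short: Bystander: spice jar with yellow cap, 42 mm diameter, 96 mm high, behind the board; origin under its middle.

How it is judged:
By the outcome, as a careful person would: the job done as asked, in the order asked, and still so for the second after the job is handed in, with the robot touching nothing.
It also fails if it takes over 51 s, if anything falls off the work surface, if the arm or the gripper's body presses on something with over 40 N, if the wrist force passes 120 N, or if a joint passes its speed limit or range.

ROBOT

A 6-joint arm with a two-finger parallel gripper is mounted at the origin on a cart in front of the work surface, level with it; the furniture and walls round the work are solid. World frame = base frame: x ahead of the robot, y to its left, z up, the work surface at z = 0. Lengths are in m, angles in degrees, forces in N, time in s.
With the tool pointing down it reaches from about 0.25 to 0.725 m from the base axis. Payload 9.7 kg.
Tool frame: the origin (TCP) lies between the finger pads; the fingertips stand 25 mm ahead of it and the grasp point (between the pads) lies 6 mm ahead of it; z points along the fingers, y is the line along which they close (so a half turn about z gives the same grasp; the last joint's range is limited). The gripper opens to 85 mm and grips with 20 to 120 N. Pads are 22 mm wide; open, the fingers measure 114 mm over their backs; the gripper's body (76 mm by 85 mm) begins 54 mm behind the grasp point. The pads swing forward as they close: fully open they stand 13 mm farther back than shut.
Start: joints at [-67.666, 4.979, 10.078, 95.1, 0, 90], TCP at [0.209, -0.509, 0.256] pointing down, gripper open.
Joint ranges: [-179.16, 179.16], [-48.56, 103.87], [-65.8, 70.77], [-126.05, 130.52], [-82.76, 87.17], [-180, 180]. Speed limits (degrees/s): [127.2, 127.2, 147.25, 180, 180, 180].

INTERFACE

Orientations are given as [roll, pitch, yaw] about the fixed x, y, z axes, in that order (R = Rz(yaw) Ry(pitch) Rx(roll)).
In Python, from workcell import bot gives the robot as it stands.
- The arm moves only by the shell command python3 drive.py 'ROWS' [FORCE]. ROWS is rows parted by semicolons, their numbers by spaces, 1 to 5 of them, each of 5 numbers: dx, dy, dz in m, then a turn about the tool's z in degrees, then the finger opening in m; each row is the pose to reach, as a shift and turn from the pose commanded when the command began, along the tool's axes at that moment; what a row does not reach only later rows make up. A row lasts 1/12 s, in which the tool goes at most 0.0417 m and 7.16 degrees, less where a joint would pass 70% of its speed; a pose out of reach is approached as far as the arm can. The fingers move at their own pace and stop on an object; FORCE is the grip in N (left out, the last holds). Time passes only in rows, so rows that do not move let the fingers close. It prints the time, the measured TCP pose, the force, the opening and the grip force at its end.
- bot.get_obs(): the state, without advancing time (a new reading comes with each control period).
- bot.camera(name): name is "side" or "top" or "wrist"; returns the picture (420x560x3 uint8, blue, green, red); there is no depth.
- bot.camera_info(name): a dict with "mtx" (3x3 intrinsics, pixels), "extrinsics" (4x4, takes a point from camera to world coordinates). Camera axes: x right, y down, z forward; pixel columns grow to the right and rows downward; lengths in m; the calibration is good to about 2 mm. A picture is of the moment at which its call begins: read the wrist's pose just before it. camera_info takes no time and is no camera call; for the wrist camera it gives the pose at the moment of the call.
- bot.job_done(): hands the job in; it is judged then, once.
The state is a dict: "time": time; "q": joint angles; "qd": joint speeds; "joint_efforts": joint torques, N m; "ee_pos": TCP position; "tcp_rot": TCP orientation; "wrist_force": force on the tool from outside, world axes, zero at the start; "torque": the same for the moment, N m; "opening": finger opening in m; "grasp_force": force on a finger pad.
Only numpy, scipy, OpenCV 4.12 (cv2) and the standard library are available. Lean on these libraries where they do the work, as an engineer would, in place of code of your own. Each camera call takes 0.05 s, during which the arm holds its last target. There are 200 camera calls.

## Working session

There is one attempt and no reset: what is moved stays moved. The work goes in short steps, Python scripts to look and compute and a shell command to move; the robot and the scene stay as the last step left them, time stands still between calls to the robot, and variables do not carry over. Pictures are saved under pics/ and viewed, at most 15 in all, crops included, and the job is handed in when it is done.

```bash
ls; mkdir -p pics
python3 - <<'E'
from workcell import bot
import cv2
for n in ("top","side"):
    cv2.imwrite(f"pics/{n}0.png",bot.camera(n)); i=bot.camera_info(n); print(n,i["mtx"],i["extrinsics"])
o=bot.get_obs(); print(o)
E
```

```text
drive.py
pics
workcell.py
top [[533.65176356   0.         281.20095311]
 [  0.         533.65176356 207.50699686]
 [  0.           0.           1.        ]] [[ 0.01925192 -0.99602417  0.08697825  0.54589035]
 [-0.99970589 -0.02046004 -0.01301978  0.16751709]
 [ 0.01474759 -0.08670202 -0.99612513  1.17633717]
 [ 0.          0.          0.          1.        ]]
side [[426.02447881   0.         286.29368962]
 [  0.         426.02447881 204.14919171]
 [  0.           0.           1.        ]] [[ 0.88234966 -0.1779304   0.43566025  0.23598159]
 [-0.47058373 -0.32737699  0.81937492 -0.53178893]
 [-0.00316657 -0.92798981 -0.37259213  0.38954563]
 [ 0.          0.          0.          1.        ]]
{'time': 0.1, 'q': array([-6.76665274e+01,  5.00579789e+00,  1.00392005e+01,  9.50979102e+01,
       -9.96439853e-04,  9.00004226e+01]), 'qd': array([-0.04567286,  0.01098921,  0.10533182, -0.16176694,  0.0797582 ,
        0.08499178]), 'joint_efforts': array([ 3.42838612e-03, -5.21560585e+01,  4.65654659e+01,  1.60501833e-02,
        1.06428799e-04,  2.83041584e-05]), 'ee_pos': array([ 0.20893063, -0.50859091,  0.25567642]), 'tcp_rot': array([-1.79935492e+02,  9.96915038e-04,  2.23330511e+01]), 'wrist_force': array([ 0.06073379, -0.58145915,  0.15178395]), 'torque': array([0.03740646, 0.05308039, 0.0104283 ]), 'grasp_force': 0.0, 'opening': 0.08535201630322654}
```

View pics/top0.png

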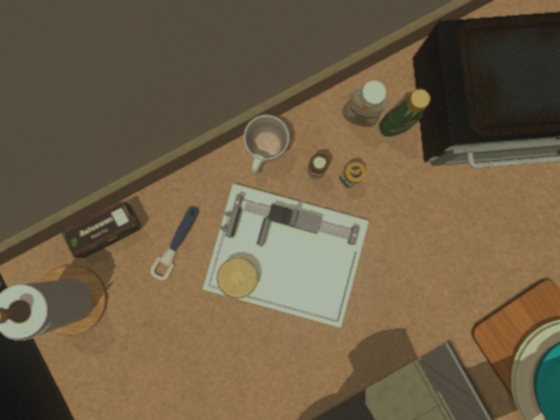

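View pics/side0.png

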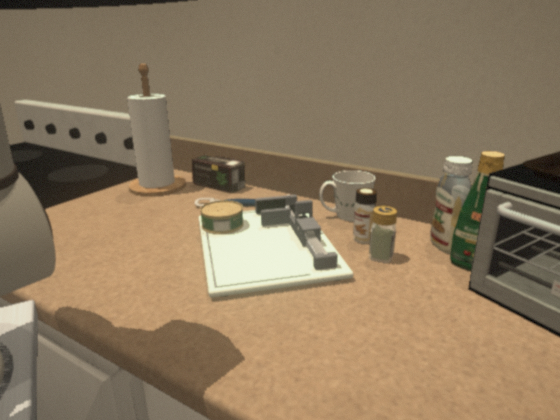

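The top view shows the board with corners at about (234,186), (368,220), (341,325) and (205,290). The tin is at (238,278), the paddle at (283,214) and the mug handle at (258,165). I'll enlarge both views to measure more precisely.

Run:
```python
import cv2,numpy as np
a=cv2.imread("pics/top0.png")[180:330,200:375]; b=cv2.imread("pics/side0.png")[185:295,190:350]
cv2.imwrite("pics/topc.png",cv2.resize(a,None,fx=4,fy=4,interpolation=cv2.INTER_CUBIC))
cv2.imwrite("pics/sidec.png",cv2.resize(b,None,fx=5,fy=5,interpolation=cv2.INTER_CUBIC))
```

```text
(no output)
```

View pics/topc.png

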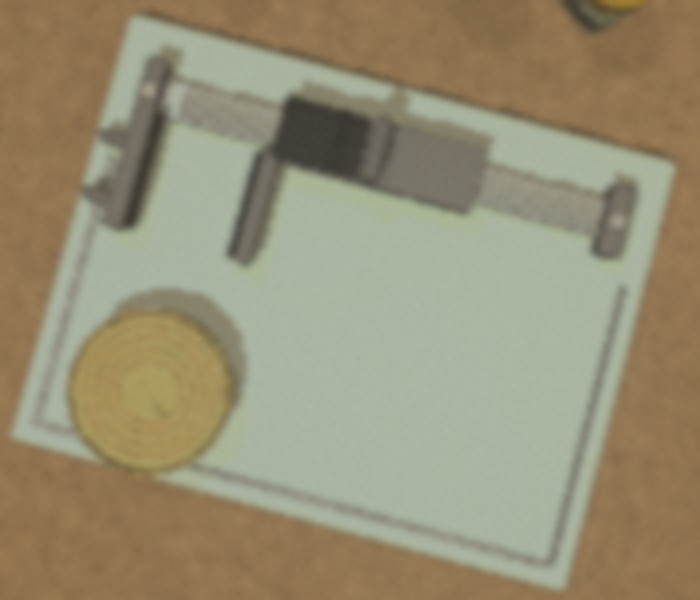

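View pics/sidec.png

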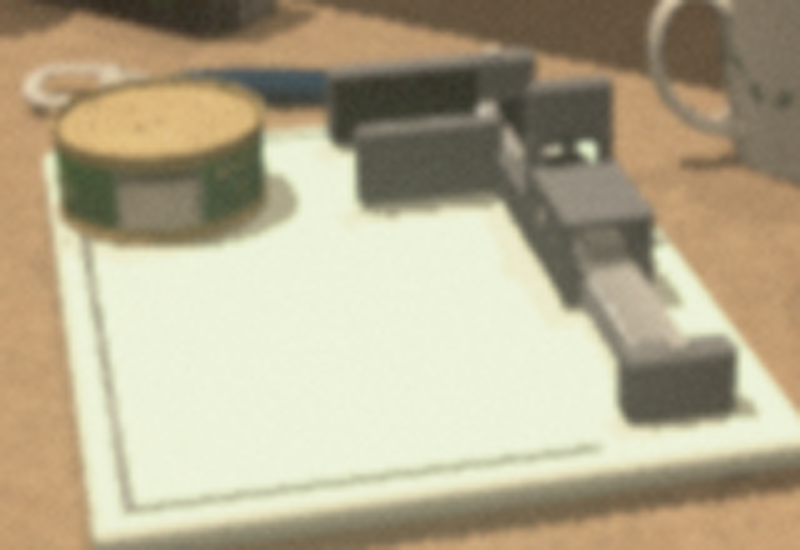

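The top crop shows the board corners at (133,14), (676,162), (565,588) and (12,437). The tin's lid is centred at (150,391) and the thumb stop's top at (381,150). In the side crop, the thumb stop's top edge runs (525,85)–(612,80), and the tin lid is centred at (160,123).

```bash
cat > h.py <<'E'
import numpy as np, json
from workcell import bot
C={n:bot.camera_info(n) for n in("top","side")}
def ray(n,p):
    K,T=C[n]["mtx"],np.array(C[n]["extrinsics"]); d=T[:3,:3]@np.linalg.solve(K,[p[0],p[1],1.]); return T[:3,3],d
def onz(n,p,z): o,d=ray(n,p); return o+d*(z-o[2])/d[2]
def tri(p,s):
    o1,d1=ray("top",p);o2,d2=ray("side",s)
    k=np.linalg.lstsq(np.c_[d1,-d2],o2-o1,rcond=None)[0]; a=o1+k[0]*d1;b=o2+k[1]*d2
    return (a+b)/2,np.linalg.norm(a-b)
def proj(n,P):
    K,T=C[n]["mtx"],np.array(C[n]["extrinsics"]); c=K@(T[:3,:3].T@(np.array(P)-T[:3,3])); return c[:2]/c[2]
tc=lambda u,v:(u/4+200-.4,v/4+180-.4)
sc=lambda u,v:(u/5+190-.4,v/5+185-.4)
E
python3 - <<'E'
from h import *
np.set_printoptions(precision=4,suppress=True)
cor=[tc(133,14),tc(676,162),tc(565,588),tc(12,437)]
W=np.array([onz("top",c,.018)[:2] for c in cor]); L=np.array([[.12,.155],[.12,-.155],[-.12,-.155],[-.12,.155]])
c=W.mean(0); H=L.T@(W-c); th=np.arctan2(H[0,1]-H[1,0],H[0,0]+H[1,1]); R=np.array([[np.cos(th),-np.sin(th)],[np.sin(th),np.cos(th)]])
print("board",c,np.degrees(th),"res",(W-(L@R.T+c))*1e3)
json.dump([c.tolist(),th],open("b.json","w"))
b=lambda P:(np.array(P)[:2]-c)@R
for nm,p,s in [("stop",tc(381,150),sc(567,81)),("tin",tc(150,391),sc(160,123)),("plate_corner",tc(240,264),sc(358,125))]:
    P,e=tri(p,s); print(nm,P,e,b(P))
print("stop@.089",b(onz("top",tc(381,150),.089)),"tin@.058",b(onz("top",tc(150,391),.058)), onz("top",tc(150,391),.058))
print("paddle free edge/stop edge", b(onz("top",tc(281,130),.064)),b(onz("top",tc(370,148),.06)))
for nm,xy,z in [("fence end low",(.005,.12),.054),("endstop",(.078,-.14),.04)]:
    P=[*(R@np.array(xy)+c),z]; u=proj("top",P);print(nm,(u-[199.6,179.6])*4,(proj("side",P)-[189.6,184.6])*5)
for n,p in [("mughandle",(258,170)),("jar1",(319,163)),("jar2",(355,173)),("openertip",(193,210))]: print(n,b(onz("top",p,.09 if n[0]!="o" else .02)))
E
```

```text
board [0.546  0.1394] -14.169513150453039 res [[-1.8945 -1.3236]
 [-0.9916  1.561 ]
 [ 2.0729  1.2154]
 [ 0.8132 -1.4528]]
stop [0.6216 0.1251 0.0908] 1.835248435927026e-05 [0.0768 0.0046]
tin [0.4965 0.2416 0.0556] 0.0012825698123254403 [-0.073  0.087]
plate_corner [0.5639 0.196  0.058 ] 0.002548723137434333 [0.0035 0.0592]
stop@.089 [0.077  0.0046] tin@.058 [-0.0735  0.0869] [0.496  0.2417 0.058 ]
paddle free edge/stop edge [0.0752 0.0572] [0.0787 0.0098]
fence end low [130.2168 228.5722] [332.2506  80.8273]
endstop [639.4683 226.0243] [688.8551 377.5644]
mughandle [0.1505 0.103 ]
jar1 [ 0.1979 -0.0142]
jar2 [ 0.1975 -0.0911]
openertip [0.0388 0.2203]
```

```bash
cat >> h.py <<'E'
from scipy.spatial.transform import Rotation as Ro
(cb,th)=json.load(open("b.json")); cb=np.array(cb); Rb=np.array([[np.cos(th),-np.sin(th)],[np.sin(th),np.cos(th)]])
def rel(bx,by,z,yaw=None):
    "tool-axis shift to board point (m) and tool-z turn"
    o=bot.get_obs(); R=Ro.from_euler("xyz",o["tcp_rot"],degrees=True).as_matrix()
    t=np.r_[Rb@[bx,by]+cb,z]; e=o["ee_pos"]
    print("t",o["time"],"now board",np.round((e[:2]-cb)@Rb,4),"z",e[2].round(4),"F board",np.round(o["wrist_force"][:2]@Rb,1),o["wrist_force"][2].round(1),"rot",o["tcp_rot"].round(1))
    print("shift",np.round(R.T@(t-e),4),"turn",None if yaw is None else -((yaw-o["tcp_rot"][2]+90)%180-90))
YB=90+np.degrees(th)
E
python3 -c "
from h import *
rel(.078,.025,.16,YB)"
python3 drive.py '0.033 -0.023 0 0 0;0.066 -0.046 0 0 0;0.1 -0.07 0 0 0;0.133 -0.093 0 0 0;0.166 -0.116 0 0 0' 40
python3 drive.py '0.033 -0.023 0 0 0;0.066 -0.046 0 0 0;0.1 -0.07 0 0 0;0.133 -0.093 0 0 0;0.166 -0.116 0 0 0'
python3 drive.py '0.033 -0.023 0 -7 0;0.066 -0.046 0 -14 0;0.1 -0.07 0 -21 0;0.133 -0.093 0 -28 0;0.166 -0.116 0 -35 0'
python3 -c "
from h import *
rel(.078,.025,.16,YB)"
```

```text
time: 0.52
ee_pos: [0.3189, -0.3367, 0.256]
tcp_rot: [-180.0, 0.0, 22.3]
wrist_force: [-0.5, -0.0, -0.4]
opening: 0.0255
grasp_force: 0.0
time: 0.93
ee_pos: [0.4285, -0.166, 0.2562]
tcp_rot: [-180.0, 0.0, 22.3]
wrist_force: [-0.1, -1.1, -0.1]
opening: -0.0002
grasp_force: 0.0
time: 1.35
ee_pos: [0.538, 0.0045, 0.256]
tcp_rot: [-180.0, 0.0, 57.7]
wrist_force: [-0.4, -1.1, 0.4]
opening: 0.0
grasp_force: 0.0
t 1.35 now board [ 0.0253 -0.1328] z 0.256 F board [-0.1 -1.1] 0.4 rot [-180.     0.    57.7]
shift [0.1664 0.001  0.096 ] turn -18.132132006732505
```

```bash
python3 drive.py '0.036 0 0.02 -6 0;0.072 0 0.04 -12 0;0.11 0.001 0.06 -18.1 0;0.14 0.001 0.08 -18.1 0;0.166 0.001 0.096 -18.1 0'
python3 drive.py '0 0 0 0 0;0 0 0 0 0'
python3 - <<'E'
from h import *
import cv2
rel(.078,.025,.12,YB)
cv2.imwrite("pics/w1.png",bot.camera("wrist")); s=bot.camera("side")[170:280,220:370]
cv2.imwrite("pics/s1.png",cv2.resize(s,None,fx=5,fy=5,interpolation=cv2.INTER_CUBIC))
i=bot.camera_info("wrist");print(i)
E
```

```text
time: 1.77
ee_pos: [0.6282, 0.1437, 0.1576]
tcp_rot: [-179.9, 0.0, 75.5]
wrist_force: [-0.2, 0.2, 0.1]
opening: -0.0001
grasp_force: 0.0
time: 1.93
ee_pos: [0.6273, 0.1426, 0.1579]
tcp_rot: [-179.8, 0.1, 75.5]
wrist_force: [-0.3, -1.1, 0.8]
opening: 0.0002
grasp_force: 0.0
t 1.9333 now board [0.0781 0.023 ] z 0.1579 F board [-0.  -1.1] 0.8 rot [-1.798e+02  1.000e-01  7.550e+01]
shift [0.0021 0.     0.0379] turn -0.2887628354797158
{'mtx': array([[316.18126828,   0.        , 282.84198845],
       [  0.        , 316.18126828, 210.32090953],
       [  0.        ,   0.        ,   1.        ]]), 'extrinsics': array([[ 9.67941398e-01, -2.40864022e-01, -7.12318187e-02,
         6.45013417e-01],
       [-2.51174916e-01, -9.29080187e-01, -2.71516422e-01,
         2.08927557e-01],
       [-7.81533961e-04,  2.80703632e-01, -9.59794176e-01,
         2.77342336e-01],
       [ 0.00000000e+00,  0.00000000e+00,  0.00000000e+00,
         1.00000000e+00]])}
```

View pics/w1.png

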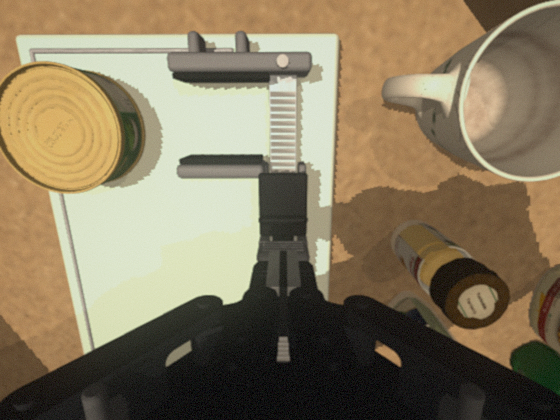

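The wrist view shows the paddle ridge near (283,219), the stop's top edge at about row 238, the jaw plate's top from row 165 to 178, the fence at rows 52–75, and the board's far corners at (338,36) and (18,37).

Run:
```python
from h import *
C["wrist"]=bot.camera_info("wrist")
for n,p,z in [("ridge",(283,219),.067),("stopedge",(283,238),.089),("stopedge",(283,241),.089),("plate face top",(225,164),.055),("plate back top",(225,177),.055),("cornR",(338,36),.018),("cornL",(18,37),.018),("paddle free",(283,173),.065),("paddleL",(259,190),.065),("paddleR",(306,190),.065),("fence face",(230,74),.054),("barL",(271,120),.034),("barR",(297,120),.034),("tin",(65,124),.058)]:
    P=onz("wrist",p,z); print(n,np.round((P[:2]-cb)@Rb,4))
```

```text
ridge [0.0785 0.0238]
stopedge [0.0785 0.0182]
stopedge [0.0785 0.0161]
plate face top [0.038  0.0608]
plate back top [0.0375 0.0515]
cornR [0.1198 0.1491]
cornL [-0.116   0.1501]
paddle free [0.0787 0.0558]
paddleL [0.0622 0.0442]
paddleR [0.0944 0.0439]
fence face [0.0445 0.1193]
barL [0.07   0.0901]
barR [0.0893 0.09  ]
tin [-0.0671  0.0886]
```

View pics/s1.png

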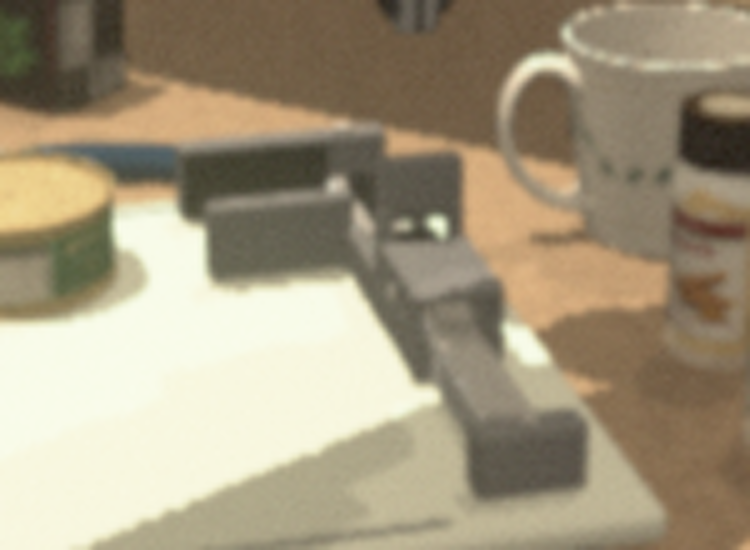

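```bash
python3 drive.py '0.0025 0 0.03 -0.3 0;0.0025 0 0.055 -0.3 0;0.0025 0 0.062 -0.3 0;0.0025 0 0.062 -0.3 0'; python3 -c "
from h import *
rel(.078,.0255,.0845,YB)"
```

```text
time: 2.37
ee_pos: [0.6274, 0.1429, 0.0973]
tcp_rot: [-179.9, 0.1, 75.7]
wrist_force: [-0.5, 0.5, 0.1]
opening: -0.0001
grasp_force: 0.0
t 2.3667 now board [0.0781 0.0233] z 0.0973 F board [-0.7  0.4] 0.1 rot [-1.799e+02  1.000e-01  7.570e+01]
shift [ 0.0023 -0.0001  0.0128] turn -0.16208726395096562
```

```bash
python3 drive.py '0.0025 0 0.002 0 0;0.0025 0 0.005 0 0;0.0025 0 0.007 0 0;0.0025 0 0.009 0 0;0.0025 0 0.009 0 0'; python3 -c "
from h import *
rel(.078,.0255,.0845,YB)"
```

```text
time: 2.78
ee_pos: [0.6297, 0.1467, 0.09]
tcp_rot: [179.9, -0.1, 75.7]
wrist_force: [1.3, 0.2, 3.2]
opening: 0.0001
grasp_force: 1.2
t 2.7833 now board [0.0793 0.0275] z 0.09 F board [1.2 0.5] 3.2 rot [ 1.799e+02 -1.000e-01  7.570e+01]
shift [-0.0021 -0.0014  0.0055] turn -0.0894958563814896
```

```bash
python3 drive.py '-0.001 0 0.002 0 0;-0.001 0 0.004 0 0;-0.001 0 0.006 0 0;-0.001 0 0.006 0 0;-0.001 0 0.006 0 0'; python3 -c "
from h import *
rel(.078,.0255,.0845,YB)"
```

```text
time: 3.2
ee_pos: [0.6292, 0.1453, 0.0838]
tcp_rot: [179.9, -0.0, 75.7]
wrist_force: [2.6, 0.1, 5.2]
opening: 0.0001
grasp_force: 2.6
t 3.2 now board [0.0793 0.0261] z 0.0838 F board [2.4 0.8] 5.2 rot [179.9  -0.   75.7]
shift [-0.0006 -0.0013 -0.0007] turn -0.10734870577697109
```

```bash
python3 drive.py '-0.003 0 0.0005 0 0;-0.006 0 0.0005 0 0;-0.01 0 0.0005 0 0;-0.014 0 0.0005 0 0;-0.018 0 0.0005 0 0'; python3 -c "
from h import *
rel(.078,-.045,.0838,YB)"
```

```text
time: 3.62
ee_pos: [0.6249, 0.128, 0.0836]
tcp_rot: [179.9, -0.0, 75.7]
wrist_force: [1.8, 0.2, 6.6]
opening: 0.0002
grasp_force: 3.5
t 3.6167 now board [0.0793 0.0082] z 0.0836 F board [1.7 0.6] 6.6 rot [179.9  -0.   75.7]
shift [-0.0532 -0.0012 -0.0002] turn -0.09357319249976115
```

```bash
python3 drive.py '-0.006 0 0 0 0;-0.012 0 0 0 0;-0.018 0 0 0 0;-0.024 0 0 0 0;-0.03 0 0 0 0'; python3 drive.py '-0.005 0 0 0 0;-0.01 0 0 0 0;-0.014 0 0 0 0;-0.018 0 0 0 0;-0.018 0 0 0 0'
python3 - <<'E'
from h import *
import cv2
rel(.078,-.045,.0838,YB)
cv2.imwrite("pics/w2.png",bot.camera("wrist"))
E
```

```text
time: 4.03
ee_pos: [0.6174, 0.0988, 0.0836]
tcp_rot: [179.9, -0.0, 75.7]
wrist_force: [1.8, 2.3, 6.8]
opening: 0.0001
grasp_force: 3.6
time: 4.45
ee_pos: [0.6129, 0.0812, 0.0836]
tcp_rot: [179.9, -0.0, 75.7]
wrist_force: [0.9, -0.6, 6.5]
opening: 0.0003
grasp_force: 3.4
t 4.45 now board [ 0.0791 -0.0401] z 0.0836 F board [ 1.1 -0.3] 6.5 rot [179.9  -0.   75.7]
shift [-0.0049 -0.0011 -0.0002] turn -0.11634300037316336
```

View pics/w2.png

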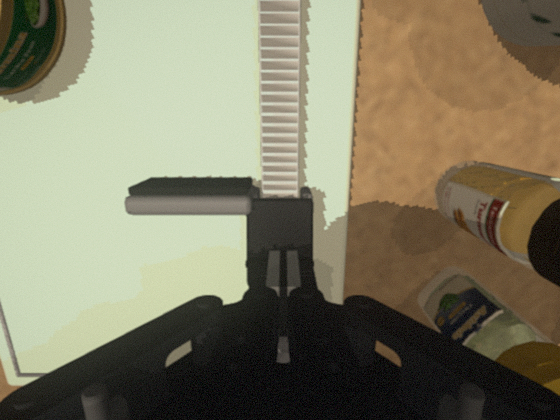

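The jaw has moved back with the finger: the plate top is now at rows 196–212. I'll keep pushing until the force rises at the end stop.

```bash
python3 drive.py '-0.004 0 0 0 0;-0.008 0 0 0 0;-0.012 0 0 0 0;-0.014 0 0 0 0;-0.014 0 0 0 0'; python3 -c "
from h import *
rel(.078,-.055,.0838,YB)
C['wrist']=bot.camera_info('wrist')"
```

```text
time: 4.92
ee_pos: [0.6113, 0.0752, 0.0838]
tcp_rot: [179.9, -0.9, 76.1]
wrist_force: [11.1, 41.4, -0.2]
opening: -0.0001
grasp_force: 23.5
t 4.9167 now board [ 0.0791 -0.0463] z 0.0838 F board [ 0.6 42.8] -0.2 rot [179.9  -0.9  76.1]
shift [-0.0087 -0.0011 -0.0001] turn 0.22944374877798168
```

The jaw is against the end stop: 43 N, with about 67 mm of travel. I'll relax the push, lift off so the paddle springs up, and check.

```bash
python3 drive.py '0.005 0 0 0 0;0.009 0 0 0 0;0.01 0 -0.005 0 0;0.01 0 -0.02 0 0;0.01 0 -0.05 0 0'; python3 drive.py '0 0 -0.04 -6 0.05;0 0 -0.06 -12 0.05;0 0 -0.06 -18 0.05;0 0 -0.06 -18 0.05'
python3 - <<'E'
from h import *
import cv2
print(bot.get_obs()["q"])
D=np.array([.954,-.301]); t=np.array([-.07,.088])-.078*D
rel(*t,.12,np.degrees(th)-17.5)
for p in [(160,270),(193,210)]: print((onz("top",p,.015)[:2]-cb)@Rb)
cv2.imwrite("pics/w3.png",bot.camera("wrist"))
C['wrist']=bot.camera_info('wrist'); json.dump([C['wrist']['mtx'].tolist(),C['wrist']['extrinsics'].tolist()],open('w3.json','w'))
E
```

```text
time: 5.33
ee_pos: [0.6094, 0.0775, 0.129]
tcp_rot: [-179.6, 0.1, 75.7]
wrist_force: [0.3, 0.6, -0.1]
opening: -0.0
grasp_force: 0.0
time: 5.67
ee_pos: [0.6119, 0.0774, 0.1941]
tcp_rot: [179.9, 0.0, 94.0]
wrist_force: [-0.3, 0.7, -0.6]
opening: 0.0485
grasp_force: 0.0
[ 7.21068713e+00  1.33371990e+01  1.26225551e+01  8.91977207e+01
 -9.93709913e-03  9.32259900e+01]
t 5.6667 now board [ 0.0791 -0.0441] z 0.1941 F board [-0.5  0.6] -0.6 rot [179.9   0.   94. ]
shift [ 0.2174 -0.164   0.0738] turn -54.345801130302334
[-0.10450582  0.25363765]
[0.03896003 0.22117324]
```

View pics/w3.png

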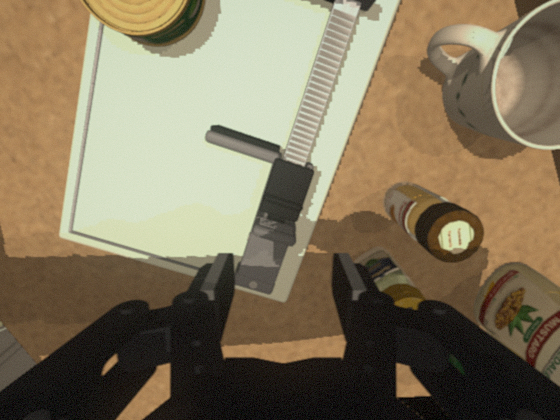

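The jaw now sits against the end stop, with its plate's top edge near (245,135). Next I'll move behind the tin.

```bash
python3 drive.py '0.03 -0.023 0 -7 0.05;0.06 -0.046 0 -14 0.05;0.09 -0.068 0 -21 0.05;0.12 -0.091 0 -28 0.05;0.15 -0.113 0 -35 0.05'
python3 - <<'E'
from h import *
D=np.array([.954,-.301]); t=np.array([-.07,.088])-.078*D
rel(*t,.06,np.degrees(th)-17.5)
m,T=json.load(open('w3.json')); C['wrist']={'mtx':np.array(m),'extrinsics':T}
for p in [(245,134),(245,142)]: print((onz("wrist",p,.055)[:2]-cb)@Rb)
print((onz("wrist",(142,3),.058)[:2]-cb)@Rb)
E
```

```text
time: 6.13
ee_pos: [0.487, 0.2204, 0.1911]
tcp_rot: [-179.8, -0.0, 128.8]
wrist_force: [0.6, 0.5, 0.8]
opening: 0.0502
grasp_force: 0.0
t 6.1333 now board [-0.077  0.064] z 0.1911 F board [0.4 0.6] 0.8 rot [-179.8   -0.   128.8]
shift [ 0.0823 -0.0023  0.1312] turn -19.53173759920307
[0.03182369 0.00163409]
[ 0.03350542 -0.00427331]
[-0.06038401  0.06527936]
```

```bash
python3 drive.py '0.03 -0.001 0 -7 0.05;0.06 -0.002 0 -14 0.05;0.082 -0.002 0.01 -19.5 0.05;0.082 -0.002 0.05 -19.5 0.05;0.082 -0.002 0.09 -19.5 0.05'
python3 - <<'E'
from h import *
import cv2
D=np.array([.954,-.301]); t=np.array([-.07,.088])-.078*D
rel(*t,.05,np.degrees(th)-17.5)
cv2.imwrite("pics/w4.png",bot.camera("wrist"));t=bot.camera("top")[170:350,180:380];cv2.imwrite("pics/t4.png",cv2.resize(t,None,fx=3,fy=3))
a=np.vstack([cv2.resize(cv2.imread("pics/w4.png"),(400,300)),cv2.resize(t,(400,300))]);cv2.imwrite("pics/c4.png",a)
E
```

```text
time: 6.55
ee_pos: [0.4356, 0.2838, 0.102]
tcp_rot: [179.9, 0.1, 148.2]
wrist_force: [0.7, 0.2, -1.5]
opening: 0.0499
grasp_force: 0.0
t 6.55 now board [-0.1424  0.1129] z 0.102 F board [0.7 0.4] -1.5 rot [1.799e+02 1.000e-01 1.482e+02]
shift [ 0.0015 -0.0021  0.052 ] turn -0.17290097257119896
```

View pics/c4.png

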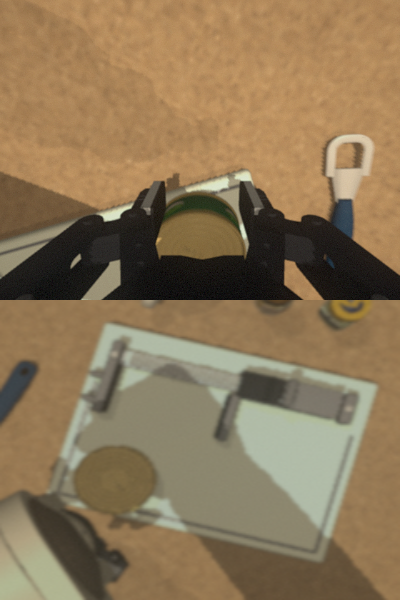

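In the wrist view the tin sits centred between the fingers, the opener is clear, and the top view shows the jaw fully back. I'll lower and push.

```bash
python3 drive.py '0.001 -0.002 0.025 0 0.05;0.001 -0.002 0.045 0 0.05;0.001 -0.002 0.052 0 0.05;-0.01 -0.002 0.052 0 0.05;-0.02 -0.002 0.052 0 0.05'; python3 drive.py '-0.005 0 0 0 0.05;-0.01 0 0 0 0.05;-0.015 0 0 0 0.05;-0.02 0 0 0 0.05;-0.025 0 0 0 0.05'; python3 -c "
from h import *
rel(-.0191,.0719,.05,np.degrees(th)-17.5)"
```

```text
time: 7.07
ee_pos: [0.4532, 0.2702, 0.0522]
tcp_rot: [180.0, 0.0, 148.2]
wrist_force: [-0.4, -0.9, 0.7]
opening: 0.0501
grasp_force: 0.0
time: 7.48
ee_pos: [0.4739, 0.2574, 0.0515]
tcp_rot: [179.9, -0.0, 148.2]
wrist_force: [-3.5, 1.4, 4.0]
opening: 0.0501
grasp_force: 2.9
t 7.4833 now board [-0.0987  0.0967] z 0.0515 F board [-3.7  0.5] 4.0 rot [179.9  -0.  148.2]
shift [-0.0834  0.0004  0.0015] turn -0.08900482347408456
```

```bash
python3 drive.py '-0.006 0 0 0 0.05;-0.012 0 0 0 0.05;-0.018 0 0 0 0.05;-0.024 0 0 0 0.05;-0.03 0 0 0 0.05'
python3 - <<'E'
from h import *
import cv2
rel(-.0191,.0719,.05,np.degrees(th)-17.5)
s=bot.camera("side")[170:290,150:350]; t=bot.camera("top")[180:330,200:375]
a=np.vstack([cv2.resize(s,(500,300)),cv2.resize(t,(350,300))[:, :].copy() if 0 else cv2.copyMakeBorder(cv2.resize(t,(350,300)),0,0,0,150,cv2.BORDER_CONSTANT)]);cv2.imwrite("pics/c5.png",a)
E
```

```text
time: 7.9
ee_pos: [0.4993, 0.2414, 0.051]
tcp_rot: [180.0, -0.0, 148.2]
wrist_force: [-3.8, 1.7, 4.9]
opening: 0.0498
grasp_force: 3.1
t 7.9 now board [-0.0702  0.0874] z 0.051 F board [-4.1  0.7] 4.9 rot [180.   -0.  148.2]
shift [-0.0534  0.0006  0.001 ] turn -0.0810125394282295
```

View pics/c5.png

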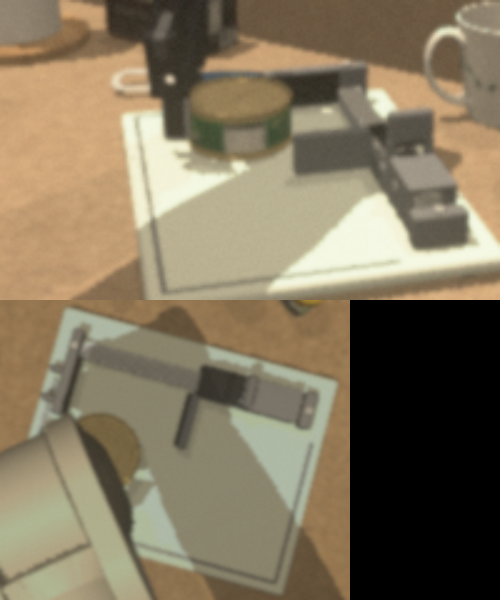

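The tin is flat and sliding between the fingers, heading into the gap with clearance to both fence and jaw.

```bash
python3 drive.py '-0.006 0 0 0 0.05;-0.012 0 0 0 0.05;-0.018 0 0 0 0.05;-0.024 0 0 0 0.05;-0.03 0 0 0 0.05'; python3 drive.py '-0.005 0 0 0 0.05;-0.01 0 0 0 0.05;-0.014 0 0 0 0.05;-0.018 0 0 0 0.05';  python3 -c "
from h import *
rel(-.0191,.0719,.05,np.degrees(th)-17.5)"
```

```text
time: 8.42
ee_pos: [0.5249, 0.2252, 0.0506]
tcp_rot: [-180.0, -0.0, 148.2]
wrist_force: [-1.5, 1.3, 0.2]
opening: 0.0499
grasp_force: 1.0
time: 8.75
ee_pos: [0.5401, 0.2159, 0.0507]
tcp_rot: [-180.0, -0.0, 148.2]
wrist_force: [-0.5, 0.7, 0.2]
opening: 0.05
grasp_force: 0.8
t 8.75 now board [-0.0245  0.0727] z 0.0507 F board [-0.7  0.6] 0.2 rot [-180.    -0.   148.2]
shift [-0.0053  0.0009  0.0007] turn -0.1071033636100367
```

```bash
python3 drive.py '-0.003 0 0 0 0.05;-0.006 0 0 0 0.05;-0.008 0 0 0 0.05;-0.009 0 0 0 0.05';  python3 -c "
from h import *
rel(-.0191,.0719,.05,np.degrees(th)-17.5)"
```

```text
time: 9.08
ee_pos: [0.5451, 0.2125, 0.0505]
tcp_rot: [-180.0, -0.3, 148.3]
wrist_force: [-18.6, 9.5, 6.1]
opening: 0.0502
grasp_force: 8.4
t 9.0833 now board [-0.0187  0.0706] z 0.0505 F board [-20.4   4.6] 6.1 rot [-180.    -0.3  148.3]
shift [0.0007 0.0011 0.0005] turn -0.015398693232924643
```

The tin touches the bar exactly where predicted. I'll back off, lift, and head to the far side of the thumb stop.

```bash
python3 drive.py '0.01 0 0 0 0.05;0.025 0 0 0 0.05;0.045 0 0 0 0.05;0.05 0 -0.03 0 0.05;0.05 0 -0.06 0 0.05'; python3 drive.py '0 0 -0.03 7 0;0 0 -0.06 14 0;0 0 -0.06 21 0;0 0 -0.06 28 0;0 0 -0.06 35 0'
python3 - <<'E'
from h import *
import cv2
rel(.078,-.086,.16,YB)
t=bot.camera("top")[180:330,200:375]; cv2.imwrite("pics/t6.png",cv2.resize(t,None,fx=3,fy=3))
E
```

```text
time: 9.5
ee_pos: [0.5021, 0.2382, 0.1099]
tcp_rot: [-179.8, -0.1, 148.3]
wrist_force: [1.2, 0.1, 0.8]
opening: 0.0499
grasp_force: 0.0
time: 9.92
ee_pos: [0.5047, 0.2383, 0.1718]
tcp_rot: [179.9, 0.0, 112.9]
wrist_force: [0.7, 0.7, -0.5]
opening: -0.0004
grasp_force: 0.0
t 9.9167 now board [-0.0643  0.0857] z 0.1718 F board [0.5 0.8] -0.5 rot [179.9   0.  112.9]
shift [-0.2228  0.01    0.0119] turn 37.072614813670526
```

View pics/t6.png

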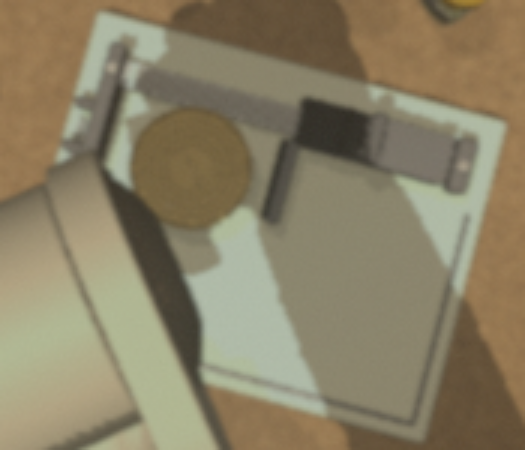

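The tin, at about (190,168), sits against the bar between fence and jaw. I'll go over to the jaw now.

```bash
python3 drive.py '-0.04 0.002 0 7 0;-0.08 0.004 0 14 0;-0.12 0.006 0 21 0;-0.155 0.008 0 28 0;-0.19 0.009 0 35 0'; python3 -c "
from h import *
rel(.078,-.087,.092,YB)"
```

```text
time: 10.38
ee_pos: [0.5884, 0.0654, 0.1709]
tcp_rot: [180.0, 0.0, 78.1]
wrist_force: [1.0, 0.7, 0.3]
opening: 0.0003
grasp_force: 0.0
t 10.3833 now board [ 0.0592 -0.0614] z 0.1709 F board [0.8 1. ] 0.3 rot [180.    0.   78.1]
shift [-0.0263  0.0177  0.0789] turn 2.2487175940628816
```

```bash
python3 drive.py '-0.015 0.01 0 2 0;-0.027 0.0177 0 2.2 0;-0.027 0.0177 0.03 2.2 0;-0.027 0.0177 0.06 2.2 0;-0.027 0.0177 0.076 2.2 0'; python3 drive.py '0 0 0.002 0 0;0 0 0.002 0 0'
python3 - <<'E'
from h import *
import cv2
rel(.078,-.087,.092,YB)
s=bot.camera("side")[170:290,200:380]; cv2.imwrite("pics/s7.png",cv2.resize(s,None,fx=4,fy=4,interpolation=cv2.INTER_CUBIC))
E
```

```text
time: 10.8
ee_pos: [0.5987, 0.0369, 0.0917]
tcp_rot: [-179.9, 0.0, 76.3]
wrist_force: [-0.1, -1.1, -0.1]
opening: -0.0002
grasp_force: 0.0
time: 10.97
ee_pos: [0.5991, 0.0373, 0.0922]
tcp_rot: [-179.9, 0.0, 76.2]
wrist_force: [-0.2, 0.5, 0.2]
opening: -0.0003
grasp_force: 0.0
t 10.9667 now board [ 0.0765 -0.0861] z 0.0922 F board [-0.3  0.5] 0.2 rot [-179.9    0.    76.2]
shift [-0.0009  0.0015  0.0002] turn 0.3760700641160071
```

View pics/s7.png

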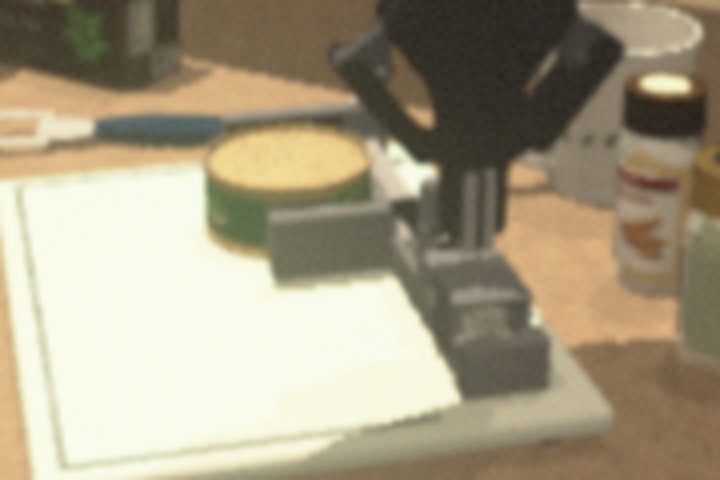

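The closed fingertips stand over the pawl cover, just behind the thumb stop at about (435,210). I'll push the jaw closed.

```bash
python3 drive.py '0.004 0.001 0 0.4 0;0.008 0.0015 0 0.4 0;0.012 0.0015 0 0.4 0;0.016 0.0015 0 0.4 0;0.02 0.0015 0 0.4 0'; python3 drive.py '0.003 0 0 0 0;0.006 0 0 0 0;0.009 0 0 0 0;0.012 0 0 0 0;0.015 0 0 0 0'; python3 -c "
from h import *
rel(.078,-.045,.092,YB)"
```

```text
time: 11.43
ee_pos: [0.6066, 0.0561, 0.0935]
tcp_rot: [179.9, 0.0, 75.6]
wrist_force: [-1.0, -1.8, 1.0]
opening: -0.0001
grasp_force: 0.8
time: 11.85
ee_pos: [0.6099, 0.0697, 0.093]
tcp_rot: [180.0, 0.1, 75.6]
wrist_force: [-0.8, -4.9, 3.6]
opening: 0.0001
grasp_force: 2.4
t 11.85 now board [ 0.079  -0.0519] z 0.093 F board [ 0.4 -5. ] 3.6 rot [1.80e+02 1.00e-01 7.56e+01]
shift [ 0.0069 -0.001   0.001 ] turn -0.2288699127649778
```

```bash
python3 drive.py '0.002 0 0 0 0;0.004 0 0 0 0;0.006 0 0 0 0;0.008 0 0 0 0;0.008 0 0 0 0'; python3 -c "
from h import *
rel(.078,-.045,.092,YB)"
```

```text
time: 12.27
ee_pos: [0.6118, 0.0777, 0.0929]
tcp_rot: [180.0, 0.1, 75.6]
wrist_force: [-1.6, -6.4, 2.9]
opening: -0.0003
grasp_force: 3.5
t 12.2667 now board [ 0.079  -0.0438] z 0.0929 F board [-0.  -6.6] 2.9 rot [1.80e+02 1.00e-01 7.56e+01]
shift [-0.0012 -0.001   0.0009] turn -0.2139458367671807
```

```bash
python3 drive.py '0.001 0 0 0 0;0.002 0 0 0 0;0.003 0 0 0 0;0.003 0 0 0 0'; python3 drive.py '0.001 0 0 0 0;0.002 0 0 0 0;0.003 0 0 0 0;0.003 0 0 0 0';python3 -c "
from h import *
rel(.078,-.045,.092,YB)"
```

```text
time: 12.6
ee_pos: [0.6119, 0.0779, 0.0929]
tcp_rot: [-180.0, 0.4, 75.5]
wrist_force: [-6.0, -20.6, 7.2]
opening: 0.0001
grasp_force: 10.6
time: 12.93
ee_pos: [0.612, 0.0783, 0.093]
tcp_rot: [-180.0, 0.7, 75.4]
wrist_force: [-10.6, -34.1, 10.4]
opening: -0.0002
grasp_force: 17.7
t 12.9333 now board [ 0.079  -0.0432] z 0.093 F board [ -1.9 -35.6] 10.4 rot [-180.     0.7   75.4]
shift [-0.0018 -0.001   0.001 ] turn -0.44587265490098105
```

```bash
python3 drive.py '-0.004 0 0 0 0;-0.008 0 0 0 0;-0.014 0 0 0 0;-0.018 0 0 0 0;-0.018 0 0 0 0'; python3 drive.py '0.002 0 0 0 0;0.004 0 0 0 0;0.005 0 0 0 0;0.005 0 0 0 0'; python3 -c "
from h import *
rel(.078,-.045,.092,YB)"; python3 drive.py '0.001 0 0 0 0;0.0015 0 0 0 0;0.0015 0 0 0 0'; python3 -c "
from h import *
rel(.078,-.045,.092,YB)"
```

```text
time: 13.35
ee_pos: [0.6087, 0.0662, 0.0926]
tcp_rot: [-180.0, -0.0, 75.6]
wrist_force: [1.3, -0.5, -0.4]
opening: -0.0001
grasp_force: 0.0
time: 13.68
ee_pos: [0.6103, 0.0719, 0.0928]
tcp_rot: [-180.0, -0.0, 75.7]
wrist_force: [-0.0, 0.3, -0.0]
opening: 0.0003
grasp_force: 0.0
t 13.6833 now board [ 0.0789 -0.0498] z 0.0928 F board [-0.1  0.3] -0.0 rot [-180.    -0.    75.7]
shift [ 0.0048 -0.0009  0.0008] turn -0.15917983433061522
time: 13.93
ee_pos: [0.6106, 0.0729, 0.0928]
tcp_rot: [-180.0, -0.0, 75.6]
wrist_force: [-0.2, 0.8, -0.5]
opening: -0.0001
grasp_force: 0.0
t 13.9333 now board [ 0.0789 -0.0487] z 0.0928 F board [-0.4  0.7] -0.5 rot [-180.    -0.    75.6]
shift [ 0.0037 -0.0009  0.0008] turn -0.1858799152139312
```

```bash
for k in 1; do python3 drive.py '0.001 0 0 0 0;0.001 0 0 0 0;0.002 0 0 0 0;0.002 0 0 0 0' | sed -n 2,4p; python3 -c "
from h import *
rel(.078,-.045,.092,YB)"; done; python3 drive.py '0.001 0 0 0 0;0.001 0 0 0 0;0.002 0 0 0 0;0.002 0 0 0 0' | sed -n 2,4p;python3 -c "
from h import *
rel(.078,-.045,.092,YB)"
```

```text
ee_pos: [0.6111, 0.0747, 0.0928]
tcp_rot: [180.0, -0.0, 75.6]
wrist_force: [-0.9, -0.8, -0.4]
t 14.2667 now board [ 0.0789 -0.0468] z 0.0928 F board [-0.7 -1. ] -0.4 rot [180.   -0.   75.6]
shift [ 0.0018 -0.0009  0.0008] turn -0.19833842846576033
ee_pos: [0.6115, 0.0767, 0.0928]
tcp_rot: [180.0, -0.0, 75.6]
wrist_force: [0.6, -0.2, -0.5]
t 14.6 now board [ 0.0789 -0.0448] z 0.0928 F board [ 0.7 -0. ] -0.5 rot [180.   -0.   75.6]
shift [-0.0002 -0.0009  0.0008] turn -0.1947918803216453
```

```bash
python3 drive.py '0.0006 0 0 0 0;0.0006 0 0 0 0;0.0006 0 0 0 0'|sed -n 2,4p;python3 -c "
from h import *
rel(.078,-.045,.092,YB)";  python3 drive.py '0.0006 0 0 0 0;0.0006 0 0 0 0;0.0006 0 0 0 0'|sed -n 2,4p;python3 -c "
from h import *
rel(.078,-.045,.092,YB)"
```

```text
ee_pos: [0.6117, 0.0772, 0.0928]
tcp_rot: [-180.0, -0.0, 75.6]
wrist_force: [0.6, 0.4, -0.5]
t 14.85 now board [ 0.0789 -0.0443] z 0.0928 F board [0.4 0.5] -0.5 rot [-180.    -0.    75.6]
shift [-0.0007 -0.0009  0.0008] turn -0.19515428635422438
ee_pos: [0.6118, 0.0776, 0.0928]
tcp_rot: [-180.0, 0.0, 75.6]
wrist_force: [-0.7, -1.9, -0.2]
t 15.1 now board [ 0.0789 -0.0439] z 0.0928 F board [-0.2 -2.1] -0.2 rot [-180.     0.    75.6]
shift [-0.0011 -0.0009  0.0008] turn -0.2042328559744675
```

Contact returns at -0.044 against -0.0432 under load, so the ratchet is holding with under 1 mm of play. I'll retreat and look.

```bash
python3 drive.py '-0.006 0 0 0 0;-0.01 0 0 0 0;-0.01 0 -0.03 0 0;-0.01 0 -0.07 0 0;-0.01 0 -0.1 0 0'|sed -n 1,4p; python3 drive.py '-0.04 0 -0.03 0 0;-0.08 0 -0.03 0 0;-0.12 0 -0.03 0 0;-0.12 0 -0.03 0 0'|sed -n 1,4p
python3 - <<'E'
from h import *
import cv2
rel(0,0,0,YB)
t=bot.camera("top")[180:330,200:375]; w=bot.camera("wrist"); s=bot.camera("side")[170:290,200:380]
a=np.hstack([cv2.resize(t,(400,343)),cv2.resize(w,(400,300))[:343] if 0 else cv2.copyMakeBorder(cv2.resize(w,(400,300)),0,43,0,0,cv2.BORDER_CONSTANT)])
b=cv2.copyMakeBorder(cv2.resize(s,(375,250)),0,0,0,425,cv2.BORDER_CONSTANT)
cv2.imwrite("pics/end.png",np.vstack([a,b]))
E
```

```text
time: 15.52
ee_pos: [0.609, 0.0676, 0.195]
tcp_rot: [180.0, -0.0, 75.6]
wrist_force: [0.4, 0.5, 0.6]
time: 15.85
ee_pos: [0.5783, -0.0534, 0.2241]
tcp_rot: [179.9, 0.1, 75.4]
wrist_force: [-1.5, -0.3, -0.6]
t 15.85 now board [ 0.0786 -0.1791] z 0.2241 F board [-1.4 -0.7] -0.6 rot [1.799e+02 1.000e-01 7.540e+01]
shift [ 0.1787 -0.0803  0.2238] turn -0.42040177265076295
```

View pics/end.png

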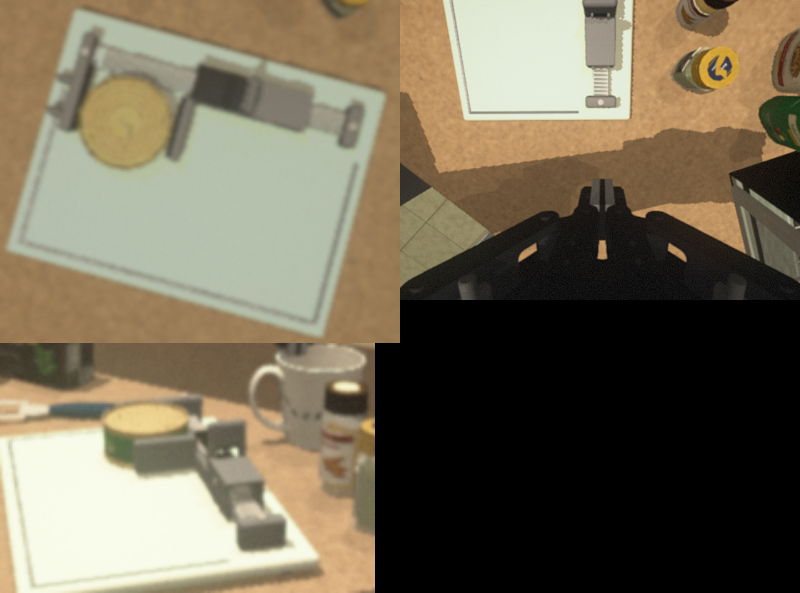

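The tin is held between the fence and the jaw against the bar (top view, about (125,120)). The robot is clear, and nothing else has moved.

```bash
python3 -c "
from workcell import bot
print(bot.job_done())"
```

```text
the job is handed in; nothing more can be done
None
```

The job is handed in at about 16 s: the tin is clamped snugly between jaw and fence, against the toothed bar, with under 1 mm of play; I saw no sign of the paddle staying down and nothing around the board moved.

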